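# Transfer sample jars to the second carrier in reverse order

## Robot

A 7-joint arm with a two-finger parallel gripper is mounted at the origin on the work surface. World frame = base frame: x ahead of the robot, y to its left, z up, the work surface at z = 0. Lengths are in m, angles in rad, forces in N, time in s.
With the tool pointing down it reaches from about 0.425 to 0.95 m from the base axis. Payload 4.7 kg.
Tool frame: the origin (TCP) lies on the centre line of the jaws, within the pads' length; the fingertips stand 22 mm ahead of it and the grasp point (between the pads) lies 3 mm ahead of it (env.tips_ahead is the distance from the TCP to the fingertips, in m); z points along the fingers, y is the line along which they close (so a half turn about z gives the same grasp; the last joint's range is limited). The gripper opens to 85 mm and grips with 20 to 120 N. Pads are 22 mm wide; open, the fingers measure 114 mm over their backs; the gripper's body (76 mm by 85 mm) begins 54 mm behind the grasp point. The pads swing forward as they close: fully open they stand 13 mm farther back than shut.
Start: joints at [-1.245, 0.469, -0.049, 1.532, 0.024, 1.141, -0.082], TCP at [0.234, 0.633, 0.253] pointing down, gripper open.
Joint ranges: [-2.59, 2.59], [-0.33, 1.99], [-1.39, 1.29], [0.1, 2.45], [-1.04, 4.18], [0.21, 1.99], [-2.66, 2.66]. Speed limits (rad/s): [2.57, 2.57, 3.14, 3.14, 3.14, 3.14, 3.14].

## Interface

Orientations are given as a unit quaternion [x, y, z, w].
In Python, from station import telemetry, viewer, env gives the robot as it stands.
- The arm moves only by the tool play_rows, never from a script. Its argument "increments" is a list of rows, each a list of 2 entries, a list of its own where there are three numbers: the shift along the tool's x, y, z in mm, then the turn about the tool's z in rad. A call has 1 to 12 rows; each row shifts and turns the commanded pose from where the row before left it, along the tool's axes as they then stand; what a row does not reach is not made up. A row lasts 1/8 s, in which the tool goes at most 62.5 mm and 10.7 degrees, less where a joint would pass 70% of its speed; a pose out of reach is approached as far as the arm can. A call with a gripper value outside its range is refused whole. "hand" is the closure, from 0 (fully open) to 1 (shut), set as the call begins (left out, the last holds). The fingers move at their own pace and stop on an object; "newtons" is the grip in N (left out, the last holds). Time passes only in rows, so rows that do not move let the fingers close. It gives the time, the measured TCP pose, the force, the opening and the grip force at its end, in the units of the state.
- telemetry.read_state(): the state, without advancing time (a new reading comes with each control period).
- viewer.capture(name): name is "scene" or "top" or "wrist"; returns (picture, depth): 384x512x3 uint8, red, green, blue; 384x512 float32, m along the optical axis (not along the pixel's ray), 0 where there is no reading.
- viewer.camera_info(name): a dict with "camera_matrix" (3x3 intrinsics, pixels), "k1" (the pictures are not rectified: a ray, as slopes to the right and down, at radius r is drawn at 1 + k1 r^2 times it, then the intrinsics apply), "world_from_camera" (4x4, takes a point from camera to world coordinates). Camera axes: x right, y up, looking along -z (the intrinsics and any distortion apply to the point x, -y, -z); pixel columns grow to the right and rows downward; lengths in m; the calibration is good to about 2 mm. A picture is of the moment at which its call begins: read the wrist's pose just before it. camera_info takes no time and is no camera call; for the wrist camera it gives the pose at the moment of the call.
- env.job_done(): hands the job in; it is judged then, once.
The state is a dict: "time": time; "joint_positions": joint angles; "joint_velocities": joint speeds; "joint_torque": joint torques, N m; "tool_pos": TCP position; "tcp_rot": TCP orientation; "ft_force": force on the tool from outside, world axes, zero at the start; "ft_torque": the same for the moment, N m; "opening": finger opening in m; "finger_force": force on a finger pad.
Only numpy, scipy, OpenCV 4.12 (cv2) and the standard library are available. Lean on these libraries where they do the work, as an engineer would, in place of code of your own. Each camera call takes 0.05 s, during which the arm holds its last target. There are 200 camera calls.

## Task

Move the four capped sample jars from the blue carrier into the white carrier in reverse order: the jar nearest the blue carrier's yellow tab goes into the white carrier's pocket farthest from its yellow tab, the next one into the pocket next to that, and so on, until the last stands next to the white carrier's tab. Keep them upright, one to a pocket, and lower each until you feel it stand on the adjustable floor before letting go; do not let them drop.

Things in the scene. Friction and masses are not known exactly. Their poses are not given: they have to be found in the camera images.
- blue_carrier: Blue carrier, 62 (x) x 236 (y) x 40 mm, where the jars start: four pockets 54 mm square along its y axis, centres at y = +87, +29, -29, -87 mm, walls 4 mm thick and 40 mm high, floor top 6 mm up. A yellow tab (level with the wall tops) sticks 16 mm out of its +y end only. Fixed, any yaw, on either side. Origin: centre of the underside, on the bench; z up.
- white_carrier: White carrier, empty: pockets, plan and yellow tab (+y end) as on the blue one, pocket centres at y = +87, +29, -29, -87 mm, walls 46 mm high. Its level aluminium floor plate is height-adjustable: top 8 to 30 mm above the origin, equal in all pockets, changed from run to run and not reported. Fixed, any yaw, on either side. Origin: centre of the underside, on the bench; z up.
- jar_red: Loose upright amber sample jar with a red screw cap, a paper band around it. 80 mm tall in all: body 36 mm diameter, cap 38 mm diameter taking up the top 20 mm. About 90 g. Origin: centre of its underside; z is its axis, up. Starts standing in a pocket of the blue carrier; which pocket varies.
- clip_red: Small red clip (14 x 26 mm seen from above, top 44 mm above the bench) fixed over the -x side wall of the blue carrier, beside the pocket in which the red-capped jar starts (33 mm to -x of the jar's axis, in the carrier's frame); it stays there and so records that jar's first place. Origin: centre of its underside, 24 mm above the bench.
- jar_green: Loose upright amber sample jar with a green screw cap, a paper band around it. 80 mm tall in all: body 36 mm diameter, cap 38 mm diameter taking up the top 20 mm. About 90 g. Origin: centre of its underside; z is its axis, up. Starts standing in a pocket of the blue carrier; which pocket varies.
- clip_green: Small green clip (14 x 26 mm seen from above, top 44 mm above the bench) fixed over the -x side wall of the blue carrier, beside the pocket in which the green-capped jar starts (33 mm to -x of the jar's axis, in the carrier's frame); it stays there and so records that jar's first place. Origin: centre of its underside, 24 mm above the bench.
- jar_orange: Loose upright amber sample jar with an orange screw cap, a paper band around it. 80 mm tall in all: body 36 mm diameter, cap 38 mm diameter taking up the top 20 mm. About 90 g. Origin: centre of its underside; z is its axis, up. Starts standing in a pocket of the blue carrier; which pocket varies.
- clip_orange: Small orange clip (14 x 26 mm seen from above, top 44 mm above the bench) fixed over the -x side wall of the blue carrier, beside the pocket in which the orange-capped jar starts (33 mm to -x of the jar's axis, in the carrier's frame); it stays there and so records that jar's first place. Origin: centre of its underside, 24 mm above the bench.
- jar_white: Loose upright amber sample jar with a white screw cap, a paper band around it. 80 mm tall in all: body 36 mm diameter, cap 38 mm diameter taking up the top 20 mm. About 90 g. Origin: centre of its underside; z is its axis, up. Starts standing in a pocket of the blue carrier; which pocket varies.
- clip_white: Small white clip (14 x 26 mm seen from above, top 44 mm above the bench) fixed over the -x side wall of the blue carrier, beside the pocket in which the white-capped jar starts (33 mm to -x of the jar's axis, in the carrier's frame); it stays there and so records that jar's first place. Origin: centre of its underside, 24 mm above the bench.
Things that resemble listed ones, but are neither listed nor needed, are in the scene too. Leave any black or brown look-alike of the jar_red alone. What is shaped like the jar_orange but purple is not meant.

How it is judged:
By the outcome, as a careful person would: the job done as asked, in the order asked, and still so for the second after the job is handed in, with the robot touching nothing.
It also fails if it takes over 109 s, if anything falls off the work surface, if the arm or the gripper's body presses on something with over 40 N, if the wrist force passes 120 N, or if a joint passes its speed limit or range.

## Working session

There is one attempt and no reset: what is moved stays moved. The work goes in short steps, Python scripts to look and compute and a tool call to move; the robot and the scene stay as the last step left them, time stands still between calls to the robot, and variables do not carry over. Pictures are saved under pics/ and viewed, at most 14 in all, crops included, and the job is handed in when it is done.

Besides the shell and the picture viewer there is one more tool, called after ">>>" by a JSON object that holds its "method" and its "body", one argument or row to a line. play_rows: Moves the arm, as the interface text tells. Its arguments: {"type":"object","properties":{"increments":{"type":"array","items":{"type":"array"}},"hand":{"type":"number"},"newtons":{"type":"number"}},"required":["increments"]}

```bash
ls; mkdir -p pics
python3 - <<'E'
from station import telemetry, viewer, env
import cv2, numpy as np
s=telemetry.read_state(); print({k:np.round(v,3).tolist() for k,v in s.items()}, env.tips_ahead)
for n in ["scene","top"]:
    p,d=viewer.capture(n); cv2.imwrite(f"pics/{n}0.png",p[:,:,::-1]); np.savez(f"pics/{n}0.npz",p=p,d=d)
    i=viewer.camera_info(n); print(n,i)
E
```

```text
pics
{'time': 0.0, 'joint_positions': [-1.245, 0.469, -0.049, 1.534, 0.024, 1.141, -0.082], 'joint_velocities': [-0.002, -0.001, -0.001, 0.001, 0.002, 0.001, 0.0], 'joint_torque': [0.0, -51.031, -0.047, -23.771, 0.011, 0.008, -0.0], 'tool_pos': [0.234, 0.632, 0.252], 'tcp_rot': [0.176, 0.984, -0.001, -0.0], 'ft_force': [0.134, -0.282, 0.291], 'ft_torque': [0.034, -0.055, 0.018], 'finger_force': 0.0, 'opening': 0.085} 0.022
scene {'camera_matrix': array([[415.94206021,   0.        , 245.95825816],
       [  0.        , 415.94206021, 192.33618281],
       [  0.        ,   0.        ,   1.        ]]), 'k1': -0.14274859711475163, 'world_from_camera': array([[-0.70152198, -0.56109372,  0.43936402,  1.01581707],
       [ 0.71261609, -0.5581268 ,  0.42505622,  0.41398727],
       [ 0.00672446,  0.61128415,  0.79138263,  0.82711408],
       [ 0.        ,  0.        ,  0.        ,  1.        ]])}
top {'camera_matrix': array([[404.57660376,   0.        , 254.3322143 ],
       [  0.        , 404.57660376, 186.53818288],
       [  0.        ,   0.        ,   1.        ]]), 'k1': -0.052454078980757046, 'world_from_camera': array([[ 0.01343112,  0.99731618, -0.0719725 ,  0.51760248],
       [-0.99969127,  0.01489814,  0.01988511,  0.00894055],
       [ 0.02090399,  0.0716832 ,  0.99720837,  0.93439409],
       [ 0.        ,  0.        ,  0.        ,  1.        ]])}
```

View pics/top0.png

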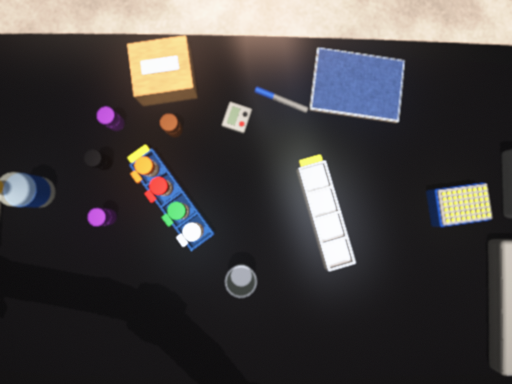

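View pics/scene0.png

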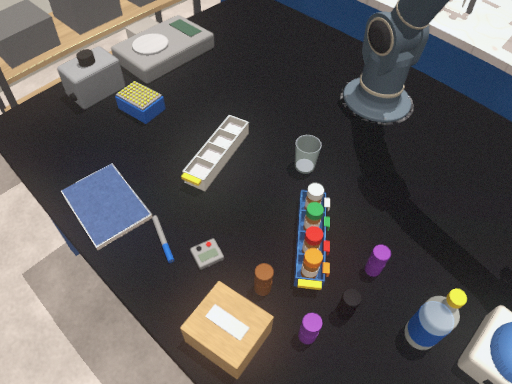

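The top view shows the blue carrier's tab at (139,154), then the jars orange (144,166), red (159,186), green (176,211) and white (192,232). The white carrier's tab is at (311,160) with pockets running down to (338,255).

Look-alikes in the same view are purple (107,116), purple (98,217), black (93,158) and brown (169,122), all outside the carrier. A glass stands at (241,281).

```bash
cat > h.py <<'E'
import numpy as np, cv2
from station import telemetry, viewer, env
def ray(info,uv):
    K=np.array(info["camera_matrix"]); k1=info["k1"]
    p=cv2.undistortPoints(np.array(uv,float).reshape(-1,1,2),K,np.array([k1,0,0,0,0.]))[:,0]
    T=np.array(info["world_from_camera"])
    d=np.c_[p[:,0],-p[:,1],-np.ones(len(p))]@T[:3,:3].T
    return T[:3,3],d          # d has unit optical depth
def plane(info,uv,z):
    o,d=ray(info,uv); return o+d*((z-o[2])/d[:,2])[:,None]
def deep(info,uv,dep):
    o,d=ray(info,uv); return o+d*np.asarray(dep).reshape(-1,1)
def tri(i1,u1,i2,u2):
    o1,d1=ray(i1,u1); o2,d2=ray(i2,u2); out=[]
    for a,b in zip(d1,d2):
        a=a/np.linalg.norm(a); b=b/np.linalg.norm(b)
        t=np.linalg.lstsq(np.c_[a,-b],o2-o1,rcond=None)[0]
        p,q=o1+a*t[0],o2+b*t[1]; out.append(np.r_[(p+q)/2,np.linalg.norm(p-q)])
    return np.array(out)
def blobs(mask,amin=15):
    n,l,st,c=cv2.connectedComponentsWithStats(mask.astype(np.uint8))
    return sorted([(st[i,4],c[i].round(1).tolist(),st[i,:4].tolist(),l==i) for i in range(1,n) if st[i,4]>=amin],key=lambda b:-b[0])
def hsv(p): return cv2.cvtColor(p,cv2.COLOR_RGB2HSV)
HUE=dict(red=(-6,6),orange=(8,19),yellow=(24,33),green=(45,80),blue=(100,120))
def cmask(p,name,s=120,v=70):
    h=hsv(p).astype(int); lo,hi=HUE[name]; H=(h[...,0]+90)%180-90 if name=="red" else h[...,0]
    return (H>=lo)&(H<=hi)&(h[...,1]>s)&(h[...,2]>v)
E
python3 - <<'E'
from h import *
for n in ["top","scene"]:
    z=np.load(f"pics/{n}0.npz"); p,d=z["p"],z["d"]; i=viewer.camera_info(n)
    for c in ["orange","red","green","yellow"]:
        for a,ct,bb,m in blobs(cmask(p,c),20)[:5]:
            dd=np.median(d[m]); print(n,c,a,ct,bb,deep(i,[ct],[dd]).round(3)[0])
z=np.load("pics/top0.npz"); i=viewer.camera_info("top"); p,d=z["p"],z["d"]
for n,uv in dict(o=(144,165),r=(159,185),g=(176,210),w=(192,231),wtab=(311,160),wp1=(314,177),wp4=(338,252),wr_a=(299,166),wr_b=(326,161),wr_c=(355,265),wr_d=(330,270)).items():
    print(n,deep(i,[uv],[d[uv[1],uv[0]]]).round(3)[0])
E
```

```text
top orange 825 [168.4, 91.0] [130, 36, 67, 70] [0.793 0.186 0.049]
top orange 352 [169.1, 123.2] [159, 113, 22, 22] [0.713 0.176 0.079]
top orange 163 [141.9, 170.7] [129, 156, 26, 28] [0.611 0.234 0.067]
top orange 48 [137.6, 43.1] [127, 39, 30, 14] [0.923 0.273 0.003]
top orange 21 [169.0, 37.3] [159, 36, 21, 4] [0.904 0.183 0.079]
top red 381 [156.1, 188.7] [143, 177, 26, 27] [0.571 0.198 0.085]
top green 357 [173.5, 212.9] [161, 202, 25, 25] [0.521 0.16  0.085]
top yellow 202 [137.4, 152.8] [126, 144, 24, 19] [0.654 0.253 0.04 ]
top yellow 145 [310.6, 159.2] [299, 154, 24, 12] [ 0.645 -0.133  0.046]
scene orange 520 [263.1, 278.4] [254, 263, 20, 33] [0.724 0.182 0.065]
scene orange 364 [311.9, 257.4] [303, 241, 20, 31] [0.626 0.226 0.08 ]
scene orange 59 [325.1, 266.5] [322, 262, 8, 11] [0.602 0.25  0.04 ]
scene orange 41 [312.1, 221.0] [306, 217, 14, 7] [0.542 0.162 0.057]
scene red 285 [313.4, 235.3] [305, 226, 18, 20] [0.584 0.195 0.082]
scene red 86 [326.3, 246.4] [323, 240, 7, 16] [0.561 0.221 0.039]
scene green 231 [314.7, 210.2] [306, 202, 18, 18] [0.531 0.156 0.083]
scene green 64 [326.7, 221.8] [324, 216, 6, 15] [0.509 0.182 0.04 ]
scene yellow 254 [457.8, 296.5] [449, 288, 18, 18] [0.567 0.484 0.189]
scene yellow 170 [309.5, 283.0] [298, 279, 24, 9] [0.655 0.25  0.039]
scene yellow 108 [190.7, 177.9] [181, 173, 20, 12] [ 0.645 -0.133  0.045]
scene yellow 23 [138.5, 84.3] [133, 81, 13, 8] [ 0.524 -0.513  0.058]
o [0.621 0.225 0.087]
r [0.579 0.192 0.087]
g [0.527 0.155 0.087]
w [0.484 0.121 0.086]
wtab [ 0.643 -0.134  0.045]
wp1 [ 0.607 -0.145  0.023]
wp4 [ 0.438 -0.2    0.021]
wr_a [ 0.635 -0.113 -0.001]
wr_b [ 0.647 -0.176  0.002]
wr_c [ 0.407 -0.245 -0.   ]
wr_d [ 0.401 -0.176  0.047]
```

```bash
cat >> h.py <<'E'
from scipy.spatial.transform import Rotation as R
def plan(target,axis_deg=None):
    """turn about tool z, then shift in the turned tool frame (mm)"""
    s=telemetry.read_state(); Rm=R.from_quat(s["tcp_rot"]); t=0
    if axis_deg is not None:
        y=Rm.as_matrix()[:,1]; cur=np.degrees(np.arctan2(y[1],y[0]))
        t=-np.radians((axis_deg-cur+90)%180-90); Rm=Rm*R.from_euler("z",t)
    sh=Rm.inv().apply(np.array(target)-s["tool_pos"])*1000
    print("t=%.2f turn %.3f shift"%(s["time"],t),sh.round(1),"q7 %.2f"%s["joint_positions"][6]); return t,sh
E
python3 - <<'E'
from h import *
print(viewer.camera_info("wrist"))
plan([0.553,0.173,0.26],127.2)
E
```

```text
{'camera_matrix': array([[282.62589772,   0.        , 258.12432485],
       [  0.        , 282.62589772, 190.00802539],
       [  0.        ,   0.        ,   1.        ]]), 'k1': -0.049916690882815244, 'world_from_camera': array([[ 0.34729201, -0.88796026, -0.30152089,  0.15671685],
       [ 0.937755  ,  0.32817971,  0.11363817,  0.66153607],
       [-0.00195314, -0.32221835,  0.94666336,  0.3736402 ],
       [ 0.        ,  0.        ,  0.        ,  1.        ]])}
t=0.10 turn -1.004 shift [  24.  -558.7   -7. ] q7 -0.08
```

>>> {"method": "play_rows", "body": {
  "increments": [
    [[0, 0, 0], -0.167],
    [[0, 0, 0], -0.167],
    [[0, 0, 0], -0.167],
    [[0, 0, 0], -0.167],
    [[0, 0, 0], -0.167],
    [[0, 0, 0], -0.167],
    [[0, -50, 0], 0],
    [[0, -55, 0], 0],
    [[0, -55, 0], 0],
    [[0, -55, 0], 0]
  ],
  "hand": 0,
  "newtons": 30
}}

```text
time: 1.35
tool_pos: [0.365, 0.4597, 0.2529]
tcp_rot: [-0.318, 0.948, -0.0, -0.0]
ft_force: [0.7, 0.7, -0.6]
opening: 0.0851
finger_force: 0.0
```

>>> {"method": "play_rows", "body": {
  "increments": [
    [[5, -55, 0], 0],
    [[5, -55, 0], 0],
    [[5, -55, 0], 0],
    [[5, -55, 0], 0],
    [[4, -55, 0], 0],
    [[0, -55, 0], 0],
    [[0, -14, 0], 0],
    [[0, 0, 0], 0],
    [[0, 0, 0], 0]
  ]
}}

```text
time: 2.48
tool_pos: [0.5512, 0.1747, 0.2531]
tcp_rot: [-0.319, 0.948, 0.001, -0.0]
ft_force: [0.7, 0.1, -0.4]
opening: 0.0853
finger_force: 0.0
```

Run:
```python
from h import *
i=viewer.camera_info("wrist"); p,d=viewer.capture("wrist"); cv2.imwrite("pics/w1.png",p[:,:,::-1]); 
import pickle; pickle.dump((i,p,d),open("pics/w1.pkl","wb"))
plan([0.553,0.173,0.26],127.2)
for c in ["orange","red","green","yellow"]:
    for a,ct,bb,m in blobs(cmask(p,c),60)[:4]: print(c,a,ct,bb,deep(i,[ct],[np.median(d[m])]).round(4)[0])
```

```text
t=2.52 turn 0.002 shift [-0.4 -2.5 -6.8] q7 1.82
orange 2825 [189.7, 291.8] [162, 236, 53, 117] [0.7482 0.2057 0.0524]
orange 316 [257.2, 232.0] [241, 222, 33, 27] [0.6083 0.217  0.0753]
orange 84 [286.6, 228.7] [281, 217, 9, 26] [0.6074 0.2697 0.0044]
red 978 [257.1, 203.1] [240, 185, 35, 37] [0.576  0.1923 0.0856]
red 308 [284.8, 191.5] [278, 178, 14, 26] [0.5567 0.221  0.0409]
red 207 [421.6, 377.2] [413, 368, 19, 16] [0.6863 0.6488 0.0208]
green 1064 [257.3, 146.4] [240, 128, 36, 37] [0.5261 0.1546 0.0865]
green 330 [285.7, 139.9] [279, 128, 14, 25] [0.506  0.1813 0.0418]
yellow 809 [257.3, 250.8] [238, 236, 40, 28] [0.6233 0.2285 0.0861]
yellow 203 [6.2, 76.1] [0, 67, 14, 18] [ 0.6378 -0.1165  0.0466]
yellow 134 [282.4, 231.4] [278, 224, 10, 16] [0.6012 0.2528 0.0426]
```

View pics/w1.png

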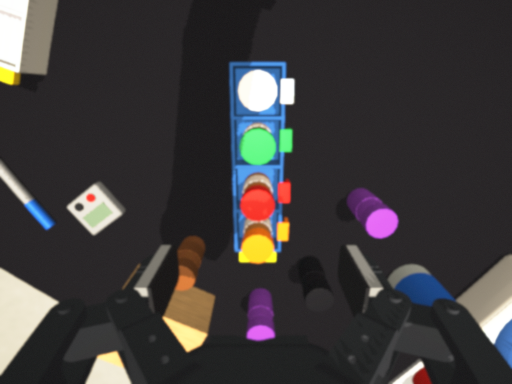

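The wrist view shows the four caps in a line: white (258,90), green (258,146), red (257,203) and orange (257,244). Their clips sit at columns 283–294, and the brown, black and purple look-alikes are outside the carrier.

```bash
cat >> h.py <<'E'
def cloud(i,d):
    v,u=np.indices(d.shape); P=deep(i,np.c_[u.ravel(),v.ravel()],d.ravel()).reshape(*d.shape,3); P[d<=0]=np.nan; return P
E
python3 - <<'E'
from h import *
import pickle
i,p,d=pickle.load(open("pics/w1.pkl","rb")); P=cloud(i,d)
g=dict(o=(.621,.225),r=(.577,.192),g=(.527,.155),w=(.484,.121))
it=viewer.camera_info("top"); z=np.load("pics/top0.npz"); Pt=cloud(it,z["d"])
C={}
for k,(x,y) in g.items():
    out=[]
    for Q in (P,Pt):
        m=(np.hypot(Q[...,0]-x,Q[...,1]-y)<.026)&(Q[...,2]>.08)&(Q[...,2]<.095)
        q=Q[m]; (cx,cy),r=cv2.minEnclosingCircle(q[:,:2].astype(np.float32)); 
        v,u=np.nonzero(m); (cu,cv),_=cv2.minEnclosingCircle(np.c_[u,v].astype(np.float32))
        out.append((cx,cy,r,np.median(q[:,2]),cu,cv))
    a,b=out; C[k]=a
    print(k,np.round(a,4),np.round(b,4)); print("  tri",tri(i,[a[4:]],it,[b[4:]]).round(4)[0])
X=np.array([C[k][:2] for k in "orgw"]); print(np.linalg.norm(np.diff(X,axis=0),axis=1))
# white carrier, top view
m=(Pt[...,2]>.036)&(Pt[...,2]<.056)&(Pt[...,0]>.36)&(Pt[...,0]<.68)&(Pt[...,1]<-.09)&(Pt[...,1]>-.28)
y=cmask(z["p"],"yellow")
q=Pt[m&~y]; rc=cv2.minAreaRect((q[:,:2]*1000).astype(np.float32)); print("white rim",rc,np.median(q[:,2]),len(q)); print("yellow",np.nanmedian(Pt[m&y],axis=0))
# blue rim from wrist
m=cmask(p,"blue",100,50)&(P[...,2]>.034)&(P[...,2]<.046)&(np.hypot(P[...,0]-.553,P[...,1]-.173)<.14)
q=P[m]; print("blue rim",cv2.minAreaRect((q[:,:2]*1000).astype(np.float32)),np.median(q[:,2]))
E
```

```text
o [6.201e-01 2.265e-01 1.910e-02 8.640e-02 2.576e+02 2.470e+02] [6.217e-01 2.275e-01 1.920e-02 8.610e-02 1.430e+02 1.650e+02]
  tri [0.6216 0.2282 0.0804 0.001 ]
r [5.777000e-01 1.943000e-01 1.870000e-02 8.660000e-02 2.576178e+02
 2.046118e+02] [5.783e-01 1.953e-01 1.930e-02 8.630e-02 1.580e+02 1.855e+02]
  tri [5.783e-01 1.950e-01 8.190e-02 4.000e-04]
g [5.266000e-01 1.553000e-01 1.900000e-02 8.670000e-02 2.577143e+02
 1.465000e+02] [5.263000e-01 1.558000e-01 1.910000e-02 8.590000e-02 1.760131e+02
 2.103796e+02]
  tri [5.264e-01 1.555e-01 8.290e-02 2.000e-04]
w [4.828000e-01 1.218000e-01 1.910000e-02 8.660000e-02 2.570608e+02
 9.041220e+01] [4.832000e-01 1.222000e-01 1.890000e-02 8.580000e-02 1.913191e+02
 2.315754e+02]
  tri [4.829e-01 1.215e-01 8.970e-02 1.000e-04]
[0.05331263 0.06427708 0.05512999]
white rim ((522.9326782226562, -169.44720458984375), (240.89768981933594, 63.168418884277344), 16.780614852905273) 0.045154767231695425 827
yellow [ 0.64315785 -0.13209229  0.04576434]
blue rim ((552.0049438476562, 174.66549682617188), (235.42425537109375, 62.26687240600586), 37.30412673950195) 0.04041980649117291
```

Run:
```python
from h import *
plan([0.6206,0.2268,0.079],127.3)
```

```text
t=2.52 turn -0.000 shift [-86.8  -0.9 174.1] q7 1.82
```

>>> {"method": "play_rows", "body": {
  "increments": [
    [[-45, -1, 0], 0],
    [[-42, 0, 30], 0],
    [[0, 0, 40], 0],
    [[0, 0, 40], 0],
    [[0, 0, 24], 0],
    [[0, 0, 15], 0],
    [[0, 0, 0], 0]
  ]
}}

```text
time: 3.4
tool_pos: [0.6215, 0.2251, 0.1036]
tcp_rot: [-0.319, 0.948, 0.0, -0.001]
ft_force: [-0.1, 0.3, -0.5]
opening: 0.0854
finger_force: 0.0
```

Run:
```python
from h import *
i=viewer.camera_info("wrist"); p,d=viewer.capture("wrist"); cv2.imwrite("pics/w2.png",p[:,:,::-1])
plan([0.6206,0.2268,0.079],127.3)
```

```text
t=3.45 turn -0.003 shift [ 0.4  2.4 25.7] q7 1.76
```

View pics/w2.png

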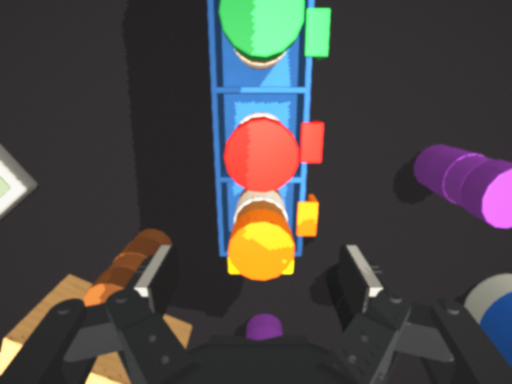

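The open pads at columns 155 and 362 straddle the orange cap (262,250), and the brown look-alike stays clear.

>>> {"method": "play_rows", "body": {
  "increments": [
    [[0, 2, 14], 0],
    [[0, 0, 12], 0],
    [[0, 0, 0], 0]
  ]
}}

```text
time: 3.82
tool_pos: [0.6203, 0.2255, 0.0769]
tcp_rot: [-0.318, 0.948, -0.0, -0.001]
ft_force: [-0.3, -0.1, 0.1]
opening: 0.0855
finger_force: 0.0
```

>>> {"method": "play_rows", "body": {
  "increments": [
    [[0, 0, 0], 0],
    [[0, 0, 0], 0],
    [[0, 0, 0], 0],
    [[0, 0, 0], 0],
    [[0, 0, 0], 0],
    [[0, 0, 0], 0]
  ],
  "hand": 1,
  "newtons": 40
}}

```text
time: 4.58
tool_pos: [0.6215, 0.226, 0.0788]
tcp_rot: [-0.318, 0.948, 0.0, 0.0]
ft_force: [-0.8, -0.1, 4.5]
opening: 0.0369
finger_force: 40.1
```

>>> {"method": "play_rows", "body": {
  "increments": [
    [[0, 0, -15], 0],
    [[0, 0, -35], 0],
    [[0, 0, -40], 0],
    [[0, 0, -40], 0],
    [[0, 0, 0], 0.18],
    [[0, 0, 0], 0.178],
    [[0, 0, 0], 0]
  ]
}}

```text
time: 5.45
tool_pos: [0.6208, 0.2258, 0.2085]
tcp_rot: [-0.145, 0.989, -0.0, -0.0]
ft_force: [-0.1, -0.5, -1.7]
opening: 0.037
finger_force: 40.3
```

Run:
```python
from h import *
plan([0.4395,-.1941,0.2],106.8)
i=viewer.camera_info("wrist"); p,d=viewer.capture("wrist"); cv2.imwrite("pics/w3.png",p[:,:,::-1]); P=cloud(i,d)
import pickle; pickle.dump((i,p,d),open("pics/w3.pkl","wb"))
m=(P[...,2]>.036)&(P[...,2]<.056)&(P[...,0]>.36)&(P[...,0]<.68)&(P[...,1]<-.09)&(P[...,1]>-.28); print(m.sum())
for a,ct,bb,mm in blobs(cmask(p,"orange",s=100),60)[:4]: print(a,ct,bb,np.nanmedian(P[mm],axis=0))
```

```text
t=5.45 turn -0.002 shift [ 295.  -349.5    8.7] q7 1.45
0
6001 [254.3, 269.7] [212, 215, 87, 123] [0.61769157 0.22443734 0.21586062]
2106 [183.1, 250.9] [145, 213, 70, 74] [0.70563385 0.17126772 0.05132911]
628 [496.4, 366.7] [476, 353, 36, 31] [0.80674249 0.66243558 0.03108917]
204 [258.1, 197.4] [236, 192, 44, 16] [0.6052152  0.22116294 0.1456619 ]
```

View pics/w3.png

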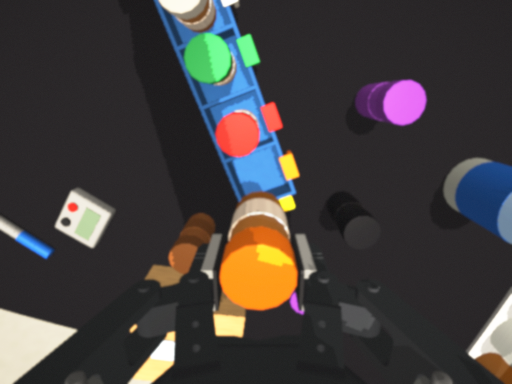

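The orange jar (255,265) hangs upright in the jaws, and its pocket in the blue carrier is empty.

>>> {"method": "play_rows", "body": {
  "increments": [
    [[30, -35, 0], 0],
    [[38, -45, 0], 0],
    [[38, -45, 0], 0],
    [[38, -45, 0], 0],
    [[38, -45, 0], 0],
    [[38, -45, 0], 0],
    [[38, -45, 0], 0],
    [[37, -44, 0], 0],
    [[0, 0, 20], 0],
    [[0, 0, 25], 0],
    [[0, 0, 0], 0],
    [[0, 0, 0], 0]
  ]
}}

```text
time: 7.0
tool_pos: [0.4385, -0.1929, 0.164]
tcp_rot: [-0.145, 0.989, -0.0, 0.0]
ft_force: [0.9, 0.8, -1.5]
opening: 0.0365
finger_force: 40.4
```

```bash
cat >> h.py <<'E'
def rim(i,d,p):
    """white carrier from one view: rim rectangle, tab, floor heights per pocket"""
    P=cloud(i,d); q0=np.hypot(P[...,0]-.523,P[...,1]+.169)<.14
    y=cv2.dilate(cmask(p,"yellow").astype(np.uint8),np.ones((3,3)))>0
    m=q0&(P[...,2]>.040)&(P[...,2]<.052)&~y
    q=P[m]; rc=cv2.minAreaRect((q[:,:2]*1000).astype(np.float32)); print("rim",np.round(rc[0],1),np.round(rc[1],1),round(rc[2],1),"z",np.median(q[:,2]).round(4),len(q))
    u=np.array([.957,.289])
    for k in (87,29,-29,-87):
        c=np.array([.5228,-.169])+u*k/1000
        s=(abs(P[...,0]-c[0])<.018)&(abs(P[...,1]-c[1])<.018)&(P[...,2]<.036)&(P[...,2]>0)
        if s.sum()>5: print(k,"floor z",np.median(P[s][:,2]).round(4),s.sum())
    return P
E
python3 - <<'E'
from h import *
plan([0.4395,-.1941,0.115],106.8)
i=viewer.camera_info("wrist"); p,d=viewer.capture("wrist"); cv2.imwrite("pics/w4.png",p[:,:,::-1]); rim(i,d,p)
i=viewer.camera_info("top"); z=np.load("pics/top0.npz"); rim(i,z["d"],z["p"])
i=viewer.camera_info("scene"); z=np.load("pics/scene0.npz"); rim(i,z["d"],z["p"])
E
```

```text
t=7.00 turn -0.003 shift [-0.5 -1.4 49. ] q7 2.25
rim [ 503.8 -175.1] [199.2  62.2] 16.6 z 0.0463 1817
87 floor z 0.0234 493
-87 floor z 0.0236 1031
rim [ 521.8 -169.8] [238.5  63.1] 16.7 z 0.0454 710
87 floor z 0.0228 250
29 floor z 0.0228 239
-29 floor z 0.0227 252
-87 floor z 0.0225 256
rim [ 522.2 -169.9] [238.3  64.7] 16.9 z 0.044 472
87 floor z 0.0213 113
29 floor z 0.0215 96
-29 floor z 0.0216 78
-87 floor z 0.0216 66
```

View pics/w4.png

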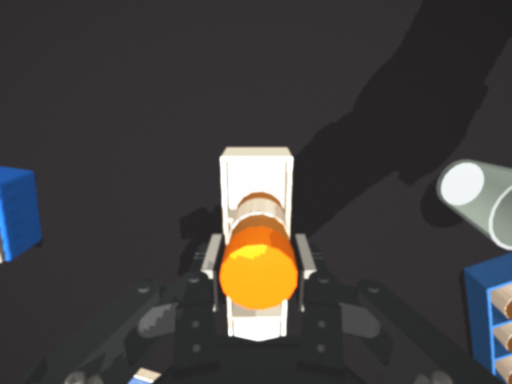

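The orange jar is centred over the end pocket of the white carrier, whose near edge is at (257,150). All three views put the floor at about 22 mm, so I expect contact near TCP z 0.095.

>>> {"method": "play_rows", "body": {
  "increments": [
    [[0, -1, 20], 0],
    [[0, 0, 20], 0],
    [[0, 0, 12], 0],
    [[0, 0, 6], 0],
    [[0, 0, 3], 0],
    [[0, 0, 0], 0],
    [[0, 0, 0], 0]
  ]
}}

```text
time: 7.92
tool_pos: [0.4386, -0.1939, 0.1027]
tcp_rot: [-0.144, 0.99, -0.0, 0.0]
ft_force: [1.0, 1.0, -0.7]
opening: 0.0367
finger_force: 40.4
```

>>> {"method": "play_rows", "body": {
  "increments": [
    [[0, 0, 2], 0],
    [[0, 0, 2], 0],
    [[0, 0, 0], 0]
  ]
}}

```text
time: 8.3
tool_pos: [0.4381, -0.1937, 0.0981]
tcp_rot: [-0.144, 0.99, 0.0, -0.0]
ft_force: [-0.5, -0.8, -1.3]
opening: 0.0367
finger_force: 40.4
```

>>> {"method": "play_rows", "body": {
  "increments": [
    [[0, 0, 2], 0],
    [[0, 0, 0], 0]
  ]
}}

```text
time: 8.55
tool_pos: [0.4381, -0.1937, 0.0961]
tcp_rot: [-0.144, 0.99, 0.0, -0.0]
ft_force: [-0.7, -0.2, -1.6]
opening: 0.0364
finger_force: 40.4
```

>>> {"method": "play_rows", "body": {
  "increments": [
    [[0, 0, 1], 0],
    [[0, 0, 0], 0]
  ]
}}

```text
time: 8.8
tool_pos: [0.4384, -0.1938, 0.0955]
tcp_rot: [-0.144, 0.99, 0.0, 0.0]
ft_force: [-1.2, 0.7, 2.5]
opening: 0.0371
finger_force: 40.7
```

>>> {"method": "play_rows", "body": {
  "increments": [
    [[0, 0, 1], 0],
    [[0, 0, 0], 0]
  ]
}}

```text
time: 9.05
tool_pos: [0.4387, -0.1937, 0.0954]
tcp_rot: [-0.144, 0.99, 0.0, 0.0]
ft_force: [-2.4, 2.0, 11.0]
opening: 0.037
finger_force: 41.6
```

>>> {"method": "play_rows", "body": {
  "increments": [
    [[0, 0, 1], 0],
    [[0, 0, 0], 0]
  ]
}}

```text
time: 9.3
tool_pos: [0.439, -0.1937, 0.0954]
tcp_rot: [-0.144, 0.99, 0.0, 0.001]
ft_force: [-4.3, 3.1, 20.0]
opening: 0.0369
finger_force: 42.4
```

Contact came at TCP z 0.0954 with a clear rise in force. I'll relieve the press, open and withdraw.

>>> {"method": "play_rows", "body": {
  "increments": [
    [[0, 0, -2], 0],
    [[0, 0, 0], 0]
  ]
}}

```text
time: 9.55
tool_pos: [0.4385, -0.1939, 0.0955]
tcp_rot: [-0.144, 0.99, -0.0, 0.0]
ft_force: [-0.8, 0.1, 3.0]
opening: 0.0371
finger_force: 40.9
```

>>> {"method": "play_rows", "body": {
  "increments": [
    [[0, 0, 0], 0],
    [[0, 0, 0], 0],
    [[0, 0, 0], 0],
    [[0, 0, 0], 0],
    [[0, 0, -15], 0],
    [[0, 0, -40], 0],
    [[0, 0, -50], 0],
    [[0, 0, 0], -0.18],
    [[0, 0, 0], -0.178],
    [[0, 0, 0], 0]
  ],
  "hand": 0
}}

```text
time: 10.8
tool_pos: [0.4383, -0.1939, 0.2013]
tcp_rot: [-0.317, 0.948, -0.0, 0.001]
ft_force: [-0.1, 0.4, 0.7]
opening: 0.0857
finger_force: 0.0
```

Run:
```python
from h import *
plan([.578,.1947,.2],127.3)
i=viewer.camera_info("wrist"); p,d=viewer.capture("wrist"); cv2.imwrite("pics/w5.png",p[:,:,::-1]); P=rim(i,d,p)
m=(np.hypot(P[...,0]-.44,P[...,1]+.194)<.04)&(P[...,2]>.09)&(P[...,2]<.115)
q=P[m]; print(cv2.minEnclosingCircle((q[:,:2]*1000).astype(np.float32)),np.median(q[:,2]),np.polyfit(q[:,0],q[:,2],1)[0],np.polyfit(q[:,1],q[:,2],1)[0])
```

```text
t=10.80 turn -0.006 shift [-346.6  224.5    1.4] q7 2.58
rim [ 521.7 -169.6] [236.7  62.9] 16.4 z 0.0462 2638
87 floor z 0.0233 474
29 floor z 0.0232 684
-29 floor z 0.0232 674
-87 floor z 0.0237 246
((438.3572998046875, -192.99862670898438), 18.81394386291504) 0.10332783094338982 0.07564836161413431 0.059513169914090794
```

View pics/w5.png

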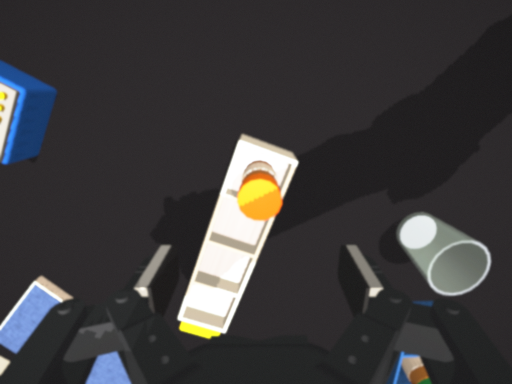

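The orange jar stands in the pocket farthest from the tab (cap at (260,198), top at z 0.103). Next is red.

>>> {"method": "play_rows", "body": {
  "increments": [
    [[-40, 26, 0], 0],
    [[-44, 28, 0], 0],
    [[-44, 28, 0], 0],
    [[-44, 29, 0], 0],
    [[-44, 29, 0], 0],
    [[-44, 29, 0], 0],
    [[-44, 28, 0], 0],
    [[-43, 28, 0], 0],
    [[0, 0, 30], 0],
    [[0, 0, 40], 0],
    [[0, 0, 0], 0],
    [[0, 0, 0], 0]
  ]
}}

```text
time: 12.35
tool_pos: [0.5803, 0.1951, 0.1316]
tcp_rot: [-0.317, 0.948, 0.0, 0.001]
ft_force: [-0.0, 0.6, -0.4]
opening: 0.0856
finger_force: 0.0
```

Run:
```python
from h import *
plan([.578,.1947,.079],127.3)
```

```text
t=12.35 turn -0.005 shift [ 2.2  1.  52.6] q7 1.79
```

>>> {"method": "play_rows", "body": {
  "increments": [
    [[2, 1, 20], 0],
    [[0, 0, 20], 0],
    [[0, 0, 12], 0],
    [[0, 0, 0], 0],
    [[0, 0, 0], 0]
  ]
}}

```text
time: 12.98
tool_pos: [0.578, 0.1948, 0.0795]
tcp_rot: [-0.318, 0.948, 0.0, 0.001]
ft_force: [-0.2, -0.1, 0.2]
opening: 0.0856
finger_force: 0.0
```

>>> {"method": "play_rows", "body": {
  "increments": [
    [[0, 0, 0], 0],
    [[0, 0, 0], 0],
    [[0, 0, 0], 0],
    [[0, 0, 0], 0],
    [[0, 0, 0], 0],
    [[0, 0, 0], 0]
  ],
  "hand": 1,
  "newtons": 40
}}

```text
time: 13.72
tool_pos: [0.5775, 0.1947, 0.0787]
tcp_rot: [-0.318, 0.948, 0.0, 0.0]
ft_force: [0.2, -0.6, 5.1]
opening: 0.037
finger_force: 39.9
```

>>> {"method": "play_rows", "body": {
  "increments": [
    [[0, 0, -15], 0],
    [[0, 0, -35], 0],
    [[0, 0, -40], 0],
    [[0, 0, -40], 0],
    [[0, 0, 0], 0.18],
    [[0, 0, 0], 0.178],
    [[0, 0, 0], 0]
  ]
}}

```text
time: 14.6
tool_pos: [0.5768, 0.1945, 0.2085]
tcp_rot: [-0.145, 0.989, -0.0, -0.0]
ft_force: [1.0, 0.7, -1.1]
opening: 0.0369
finger_force: 40.3
```

```bash
cat >> h.py <<'E'
def held(color):
    s=telemetry.read_state(); i=viewer.camera_info("wrist"); p,d=viewer.capture("wrist"); P=cloud(i,d); t=s["tool_pos"]
    m=(np.hypot(P[...,0]-t[0],P[...,1]-t[1])<.025)&(abs(P[...,2]-t[2]-.008)<.008)
    if color!="white": m&=cmask(p,color,90)
    q=P[m]; z=np.median(q[:,2]); print("held",color,len(q),"top z %.4f bottom-TCP %.4f"%(z,z-.08-t[2]),np.median(q,axis=0).round(4))
E
python3 - <<'E'
from h import *
held("red"); plan([.495,-.1774,.2],106.8)
E
```

```text
held red 4586 top z 0.2164 bottom-TCP -0.0721 [0.574  0.1937 0.2164]
t=14.65 turn -0.001 shift [ 185.9 -332.5    8.4] q7 1.48
```

>>> {"method": "play_rows", "body": {
  "increments": [
    [[22, -40, 0], 0],
    [[27, -49, 0], 0],
    [[27, -49, 0], 0],
    [[28, -49, 0], 0],
    [[28, -49, 0], 0],
    [[27, -49, 0], 0],
    [[27, -48, 0], 0],
    [[0, 0, 20], 0],
    [[0, 0, 25], 0],
    [[0, 0, 0], 0],
    [[0, 0, 0], 0]
  ]
}}

```text
time: 16.02
tool_pos: [0.4944, -0.1777, 0.164]
tcp_rot: [-0.145, 0.989, -0.0, 0.0]
ft_force: [-0.0, -0.4, -0.8]
opening: 0.0368
finger_force: 40.4
```

Run:
```python
from h import *
plan([.495,-.1774,.1027],106.8)
```

```text
t=16.02 turn -0.003 shift [-0.6  0.1 61.3] q7 2.19
```

>>> {"method": "play_rows", "body": {
  "increments": [
    [[0, 0, 20], 0],
    [[0, 0, 20], 0],
    [[0, 0, 14], 0],
    [[0, 0, 7], 0],
    [[0, 0, 4], 0],
    [[0, 0, 2], 0],
    [[0, 0, 0], 0]
  ]
}}

```text
time: 16.9
tool_pos: [0.4941, -0.1777, 0.0965]
tcp_rot: [-0.144, 0.99, -0.0, 0.0]
ft_force: [0.7, 0.4, -1.2]
opening: 0.0371
finger_force: 40.4
```

>>> {"method": "play_rows", "body": {
  "increments": [
    [[0, 0, 1], 0],
    [[0, 0, 0], 0]
  ]
}}

```text
time: 17.15
tool_pos: [0.4941, -0.1778, 0.0955]
tcp_rot: [-0.144, 0.99, -0.0, 0.0]
ft_force: [-0.1, -1.1, -0.2]
opening: 0.0369
finger_force: 40.5
```

>>> {"method": "play_rows", "body": {
  "increments": [
    [[0, 0, 1], 0],
    [[0, 0, 0], 0]
  ]
}}

```text
time: 17.4
tool_pos: [0.4945, -0.1778, 0.0954]
tcp_rot: [-0.144, 0.99, -0.0, 0.001]
ft_force: [-1.1, -0.2, 6.9]
opening: 0.0367
finger_force: 41.2
```

>>> {"method": "play_rows", "body": {
  "increments": [
    [[0, 0, -0.5], 0],
    [[0, 0, 0], 0]
  ]
}}

```text
time: 17.65
tool_pos: [0.4944, -0.1778, 0.0954]
tcp_rot: [-0.144, 0.99, -0.0, 0.001]
ft_force: [-0.6, -0.1, 5.3]
opening: 0.037
finger_force: 40.8
```

>>> {"method": "play_rows", "body": {
  "increments": [
    [[0, 0, 0], 0],
    [[0, 0, 0], 0],
    [[0, 0, 0], 0],
    [[0, 0, 0], 0],
    [[0, 0, -15], 0],
    [[0, 0, -40], 0],
    [[0, 0, -50], 0],
    [[0, 0, 0], 0]
  ],
  "hand": 0
}}

```text
time: 18.65
tool_pos: [0.4966, -0.1787, 0.2048]
tcp_rot: [-0.144, 0.99, -0.002, 0.005]
ft_force: [0.1, -0.6, -0.9]
opening: 0.0855
finger_force: 0.0
```

Run:
```python
from h import *
plan([.5265,.1555,.2],106.8); held_t=telemetry.read_state()["tool_pos"]
i=viewer.camera_info("wrist"); p,d=viewer.capture("wrist"); P=cloud(i,d)
for c,x,y in (("orange",.4385,-.193),("red",.494,-.1778)):
    m=(np.hypot(P[...,0]-x,P[...,1]-y)<.03)&(P[...,2]>.095)&(P[...,2]<.115); q=P[m]
    print(c,cv2.minEnclosingCircle((q[:,:2]*1000).astype(np.float32)),np.median(q[:,2]))
```

```text
t=18.65 turn -0.004 shift [-125.2  311.3    4.3] q7 2.18
orange ((439.02056884765625, -192.51173400878906), 19.05678939819336) 0.1034313338878336
red ((494.9680480957031, -178.16030883789062), 18.824304580688477) 0.10340995600036074
```

>>> {"method": "play_rows", "body": {
  "increments": [
    [[-17, 42, 0], 0],
    [[-18, 45, 0], 0],
    [[-18, 45, 0], 0],
    [[-18, 45, 0], 0],
    [[-18, 45, 0], 0],
    [[-18, 45, 0], 0],
    [[-18, 44, 0], 0],
    [[0, 0, 15], -0.18],
    [[0, 0, 30], -0.178],
    [[0, 0, 20], 0],
    [[0, 0, 0], 0],
    [[0, 0, 0], 0]
  ]
}}

```text
time: 20.2
tool_pos: [0.5252, 0.1561, 0.1351]
tcp_rot: [-0.318, 0.948, 0.0, 0.0]
ft_force: [0.1, 0.8, 0.2]
opening: 0.0855
finger_force: 0.0
```

Run:
```python
from h import *
plan([.5265,.1555,.079],127.3)
```

```text
t=20.20 turn -0.004 shift [-0.6 -1.3 56.1] q7 1.82
```

>>> {"method": "play_rows", "body": {
  "increments": [
    [[-1, -1, 20], 0],
    [[0, 0, 22], 0],
    [[0, 0, 14], 0],
    [[0, 0, 0], 0],
    [[0, 0, 0], 0]
  ]
}}

```text
time: 20.82
tool_pos: [0.5271, 0.1561, 0.0796]
tcp_rot: [-0.318, 0.948, 0.0, 0.001]
ft_force: [0.7, -0.2, -0.3]
opening: 0.0857
finger_force: 0.0
```

>>> {"method": "play_rows", "body": {
  "increments": [
    [[0, 0, 0], 0],
    [[0, 0, 0], 0],
    [[0, 0, 0], 0],
    [[0, 0, 0], 0],
    [[0, 0, 0], 0],
    [[0, 0, 0], 0]
  ],
  "hand": 1,
  "newtons": 40
}}

```text
time: 21.58
tool_pos: [0.5268, 0.156, 0.0793]
tcp_rot: [-0.318, 0.948, 0.0, 0.0]
ft_force: [-1.0, -0.4, 5.2]
opening: 0.0369
finger_force: 39.8
```

>>> {"method": "play_rows", "body": {
  "increments": [
    [[0, 0, -15], 0],
    [[0, 0, -35], 0],
    [[0, 0, -40], 0],
    [[0, 0, -40], 0],
    [[0, 0, 0], 0.18],
    [[0, 0, 0], 0.178],
    [[0, 0, 0], 0]
  ]
}}

```text
time: 22.45
tool_pos: [0.5261, 0.1559, 0.2092]
tcp_rot: [-0.145, 0.989, -0.0, 0.0]
ft_force: [-0.7, 0.4, -1.0]
opening: 0.0369
finger_force: 40.2
```

Run:
```python
from h import *
held("green"); plan([.5506,-.1606,.2],106.8)
```

```text
held green 4535 top z 0.2165 bottom-TCP -0.0727 [0.5226 0.1547 0.2165]
t=22.50 turn -0.001 shift [  68.1 -310.1    9. ] q7 1.50
```

>>> {"method": "play_rows", "body": {
  "increments": [
    [[10, -46, 0], 0],
    [[12, -53, 0], 0],
    [[12, -53, 0], 0],
    [[12, -53, 0], 0],
    [[12, -53, 0], 0],
    [[10, -52, 0], 0],
    [[0, 0, 20], 0],
    [[0, 0, 25], 0],
    [[0, 0, 0], 0],
    [[0, 0, 0], 0]
  ]
}}

```text
time: 23.75
tool_pos: [0.5501, -0.1606, 0.1645]
tcp_rot: [-0.145, 0.989, -0.0, 0.0]
ft_force: [0.1, 0.8, 0.3]
opening: 0.0372
finger_force: 40.3
```

Run:
```python
from h import *
plan([.5506,-.1606,.097],106.8)
```

```text
t=23.75 turn -0.003 shift [-0.4 -0.1 67.5] q7 2.14
```

>>> {"method": "play_rows", "body": {
  "increments": [
    [[0, 0, 20], 0],
    [[0, 0, 20], 0],
    [[0, 0, 14], 0],
    [[0, 0, 7], 0],
    [[0, 0, 4], 0],
    [[0, 0, 1], 0],
    [[0, 0, 0], 0]
  ]
}}

```text
time: 24.62
tool_pos: [0.5499, -0.1608, 0.0982]
tcp_rot: [-0.144, 0.99, -0.0, 0.0]
ft_force: [-0.1, 0.3, -0.3]
opening: 0.0366
finger_force: 40.3
```

>>> {"method": "play_rows", "body": {
  "increments": [
    [[0, 0, 1], 0],
    [[0, 0, 0], 0]
  ]
}}

```text
time: 24.88
tool_pos: [0.5497, -0.1607, 0.0969]
tcp_rot: [-0.144, 0.99, 0.0, 0.0]
ft_force: [0.2, -0.3, 0.5]
opening: 0.0364
finger_force: 40.4
```

>>> {"method": "play_rows", "body": {
  "increments": [
    [[0, 0, 1], 0],
    [[0, 0, 0], 0]
  ]
}}

```text
time: 25.12
tool_pos: [0.5499, -0.1607, 0.096]
tcp_rot: [-0.144, 0.99, -0.0, 0.0]
ft_force: [-0.6, -0.2, 1.9]
opening: 0.037
finger_force: 40.5
```

>>> {"method": "play_rows", "body": {
  "increments": [
    [[0, 0, 0.5], 0],
    [[0, 0, 0], 0]
  ]
}}

```text
time: 25.38
tool_pos: [0.55, -0.1607, 0.096]
tcp_rot: [-0.144, 0.99, -0.0, 0.0]
ft_force: [-1.6, 1.4, 4.7]
opening: 0.0369
finger_force: 41.0
```

>>> {"method": "play_rows", "body": {
  "increments": [
    [[0, 0, 0.5], 0],
    [[0, 0, 0], 0]
  ]
}}

```text
time: 25.62
tool_pos: [0.5501, -0.1607, 0.096]
tcp_rot: [-0.144, 0.99, 0.0, 0.001]
ft_force: [-1.8, -0.2, 7.9]
opening: 0.0369
finger_force: 41.2
```

>>> {"method": "play_rows", "body": {
  "increments": [
    [[0, 0, -0.5], 0],
    [[0, 0, 0], 0]
  ]
}}

```text
time: 25.88
tool_pos: [0.55, -0.1607, 0.096]
tcp_rot: [-0.144, 0.99, -0.0, 0.0]
ft_force: [-0.8, 0.5, 6.9]
opening: 0.0368
finger_force: 40.7
```

>>> {"method": "play_rows", "body": {
  "increments": [
    [[0, 0, 0], 0],
    [[0, 0, 0], 0],
    [[0, 0, 0], 0],
    [[0, 0, 0], 0],
    [[0, 0, -15], 0],
    [[0, 0, -40], 0],
    [[0, 0, -50], 0],
    [[0, 0, 0], 0]
  ],
  "hand": 0
}}

```text
time: 26.88
tool_pos: [0.5524, -0.1616, 0.2057]
tcp_rot: [-0.144, 0.99, -0.002, 0.005]
ft_force: [0.4, 0.4, 0.8]
opening: 0.0855
finger_force: 0.0
```

Run:
```python
from h import *
plan([.483,.1218,.2],106.8)
```

```text
t=26.88 turn -0.004 shift [-15.4 291.4   4.4] q7 2.13
```

>>> {"method": "play_rows", "body": {
  "increments": [
    [[-2, 44, 0], 0],
    [[-3, 50, 0], 0],
    [[-3, 50, 0], 0],
    [[-3, 50, 0], 0],
    [[-2, 50, 0], 0],
    [[-2, 48, 0], 0],
    [[0, 0, 15], -0.18],
    [[0, 0, 30], -0.178],
    [[0, 0, 20], 0],
    [[0, 0, 0], 0],
    [[0, 0, 0], 0]
  ]
}}

```text
time: 28.25
tool_pos: [0.4812, 0.1236, 0.136]
tcp_rot: [-0.318, 0.948, 0.0, 0.001]
ft_force: [1.2, 0.0, -0.7]
opening: 0.0859
finger_force: 0.0
```

Run:
```python
from h import *
plan([.483,.1218,.079],127.3)
```

```text
t=28.25 turn -0.004 shift [-0.3 -2.5 57. ] q7 1.86
```

>>> {"method": "play_rows", "body": {
  "increments": [
    [[0, -2, 20], 0],
    [[0, 0, 22], 0],
    [[0, 0, 15], 0],
    [[0, 0, 0], 0],
    [[0, 0, 0], 0]
  ]
}}

```text
time: 28.88
tool_pos: [0.4826, 0.1221, 0.079]
tcp_rot: [-0.318, 0.948, 0.0, 0.001]
ft_force: [0.7, 0.4, -0.4]
opening: 0.0854
finger_force: 0.0
```

>>> {"method": "play_rows", "body": {
  "increments": [
    [[0, 0, 0], 0],
    [[0, 0, 0], 0],
    [[0, 0, 0], 0],
    [[0, 0, 0], 0],
    [[0, 0, 0], 0],
    [[0, 0, 0], 0]
  ],
  "hand": 1,
  "newtons": 40
}}

```text
time: 29.62
tool_pos: [0.4823, 0.1221, 0.0787]
tcp_rot: [-0.318, 0.948, 0.0, 0.0]
ft_force: [-0.7, 0.2, 5.9]
opening: 0.0367
finger_force: 39.8
```

>>> {"method": "play_rows", "body": {
  "increments": [
    [[0, 0, -15], 0],
    [[0, 0, -35], 0],
    [[0, 0, -40], 0],
    [[0, 0, -40], 0],
    [[0, 0, 0], 0.18],
    [[0, 0, 0], 0.178],
    [[0, 0, 0], 0]
  ]
}}

```text
time: 30.5
tool_pos: [0.4817, 0.1219, 0.2087]
tcp_rot: [-0.145, 0.989, 0.0, 0.0]
ft_force: [-0.1, -0.1, -0.6]
opening: 0.0368
finger_force: 40.2
```

Run:
```python
from h import *
held("white"); plan([.6061,-.1439,.2],106.8)
```

```text
held white 5175 top z 0.2166 bottom-TCP -0.0722 [0.478  0.1209 0.2166]
t=30.55 turn -0.001 shift [ -42.3 -290.4    8.5] q7 1.53
```

>>> {"method": "play_rows", "body": {
  "increments": [
    [[-6, -42, 0], 0],
    [[-8, -50, 0], 0],
    [[-7, -50, 0], 0],
    [[-7, -50, 0], 0],
    [[-7, -50, 0], 0],
    [[-7, -48, 0], 0],
    [[0, 0, 20], 0],
    [[0, 0, 25], 0],
    [[0, 0, 0], 0],
    [[0, 0, 0], 0]
  ]
}}

```text
time: 31.8
tool_pos: [0.6054, -0.144, 0.164]
tcp_rot: [-0.145, 0.989, -0.0, 0.0]
ft_force: [0.8, 0.1, 0.2]
opening: 0.0366
finger_force: 40.4
```

Run:
```python
from h import *
plan([.6061,-.1439,.097],106.8)
```

```text
t=31.80 turn -0.003 shift [-0.7 -0.1 67. ] q7 2.09
```

>>> {"method": "play_rows", "body": {
  "increments": [
    [[0, 0, 20], 0],
    [[0, 0, 20], 0],
    [[0, 0, 14], 0],
    [[0, 0, 7], 0],
    [[0, 0, 4], 0],
    [[0, 0, 1], 0],
    [[0, 0, 0], 0]
  ]
}}

```text
time: 32.67
tool_pos: [0.6052, -0.1441, 0.0977]
tcp_rot: [-0.144, 0.99, -0.0, 0.0]
ft_force: [0.6, -1.1, -1.3]
opening: 0.0369
finger_force: 40.4
```

>>> {"method": "play_rows", "body": {
  "increments": [
    [[0, 0, 1], 0],
    [[0, 0, 0], 0]
  ]
}}

```text
time: 32.92
tool_pos: [0.605, -0.1441, 0.0964]
tcp_rot: [-0.144, 0.99, -0.0, 0.0]
ft_force: [-0.4, -0.2, -0.5]
opening: 0.037
finger_force: 40.4
```

>>> {"method": "play_rows", "body": {
  "increments": [
    [[0, 0, 1], 0],
    [[0, 0, 0], 0]
  ]
}}

```text
time: 33.17
tool_pos: [0.6051, -0.1441, 0.0956]
tcp_rot: [-0.144, 0.99, -0.0, 0.0]
ft_force: [-0.2, 1.0, 1.7]
opening: 0.0367
finger_force: 40.6
```

>>> {"method": "play_rows", "body": {
  "increments": [
    [[0, 0, 0.5], 0],
    [[0, 0, 0], 0]
  ]
}}

```text
time: 33.42
tool_pos: [0.6053, -0.1441, 0.0955]
tcp_rot: [-0.144, 0.99, -0.0, 0.0]
ft_force: [-0.5, 0.7, 4.9]
opening: 0.0372
finger_force: 41.0
```

>>> {"method": "play_rows", "body": {
  "increments": [
    [[0, 0, 0.5], 0],
    [[0, 0, 0], 0]
  ]
}}

```text
time: 33.67
tool_pos: [0.6054, -0.1441, 0.0955]
tcp_rot: [-0.144, 0.99, 0.0, 0.001]
ft_force: [-2.2, 0.6, 8.2]
opening: 0.0372
finger_force: 41.2
```

>>> {"method": "play_rows", "body": {
  "increments": [
    [[0, 0, -0.5], 0],
    [[0, 0, 0], 0]
  ]
}}

```text
time: 33.92
tool_pos: [0.6053, -0.1441, 0.0955]
tcp_rot: [-0.144, 0.99, -0.0, 0.0]
ft_force: [-1.5, -0.2, 6.6]
opening: 0.0368
finger_force: 40.8
```

>>> {"method": "play_rows", "body": {
  "increments": [
    [[0, 0, 0], 0],
    [[0, 0, 0], 0],
    [[0, 0, 0], 0],
    [[0, 0, 0], 0],
    [[0, 0, -15], 0],
    [[0, 0, -40], 0],
    [[0, 0, -50], 0],
    [[-40, 0, -30], 0],
    [[-30, 0, 0], 0],
    [[0, 0, 0], 0],
    [[0, 0, 0], 0]
  ],
  "hand": 0
}}

```text
time: 35.3
tool_pos: [0.6712, -0.1246, 0.2299]
tcp_rot: [-0.144, 0.99, -0.0, -0.0]
ft_force: [0.2, 0.6, 1.2]
opening: 0.085
finger_force: 0.0
```

Run:
```python
from h import *
i=viewer.camera_info("wrist"); p,d=viewer.capture("wrist"); cv2.imwrite("pics/w6.png",p[:,:,::-1]); P=cloud(i,d)
for c,k in zip(("white","green","red","orange"),(87,29,-29,-87)):
    x,y=np.array([.5225,-.1693])+np.array([.957,.289])*k/1000
    m=(np.hypot(P[...,0]-x,P[...,1]-y)<.03)&(P[...,2]>.095)&(P[...,2]<.115); q=P[m]
    print(c,np.round((x,y),4),cv2.minEnclosingCircle((q[:,:2]*1000).astype(np.float32)),np.median(q[:,2]))
p,_=viewer.capture("scene"); cv2.imwrite("pics/s6.png",p[:,:,::-1])
```

```text
white [ 0.6058 -0.1442] ((605.965087890625, -144.1611785888672), 19.1461124420166) 0.10337525312365353
green [ 0.5503 -0.1609] ((549.6957397460938, -161.53033447265625), 19.176118850708008) 0.10334641456487793
red [ 0.4947 -0.1777] ((0.0, 0.0), 0.0) nan
orange [ 0.4392 -0.1944] ((0.0, 0.0), 0.0) nan
  return _methods._mean(a, axis=axis, dtype=dtype,
  ret = ret.dtype.type(ret / rcount)
```

View pics/w6.png

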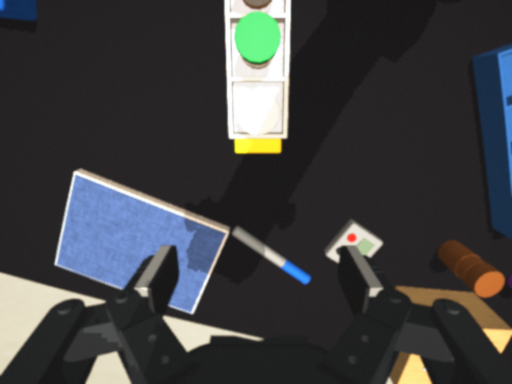

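View pics/s6.png

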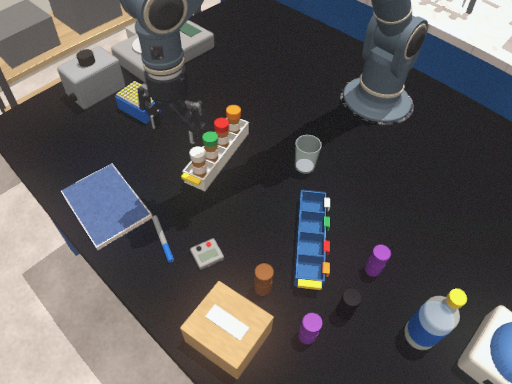

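The scene view shows all four jars upright in the white carrier: white by the tab (197,156), then green (210,140), red (221,126) and orange (233,112). The blue carrier is empty and the gripper is clear, so I'm handing in.

```bash
python3 -c "
from station import env
print(env.job_done())"
```

```text
the job is handed in; nothing more can be done
None
```

All four jars stand upright in the white carrier in reverse order (white next to the tab, then green, red, orange), each lowered until I felt the floor before release; the job was handed in at about 35 s, and the hand-in reported no verdict.

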